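# Line up plaster column casts by height on the drying board

## Robot

A 6-joint arm with a two-finger parallel gripper is mounted at the origin on the work surface. World frame = base frame: x ahead of the robot, y to its left, z up, the work surface at z = 0. Lengths are in mm, angles in rad, forces in N, time in s.
With the tool pointing down it reaches from about 350 to 775 mm from the base axis. Payload 7.3 kg.
Tool frame: the origin (TCP) lies midway between the tips of the shut fingers; the grasp point (between the pads) lies 19 mm behind it; z points along the fingers, y is the line along which they close (so a half turn about z gives the same grasp; the last joint's range is limited). The gripper opens to 92 mm and grips with 3 to 60 N. Pads are 19 mm wide; open, the fingers measure 130 mm over their backs; the gripper's body (75 mm by 190 mm) begins 47 mm behind the grasp point.
Start: joints at [-1.333, 0.342, 1.524, -0, 1.275, -0.146], TCP at [196.608, -486.816, 226.741] pointing down, gripper open.
Joint ranges: [-2.53, 2.53], [-0.77, 2.02], [0.04, 2.7], [-1, 4.14], [0.28, 2.66], [-3.11, 3.11]. Speed limits (rad/s): [2.57, 2.57, 3.14, 3.14, 3.14, 3.14].

## Interface

Orientations are given as [roll, pitch, yaw] about the fixed x, y, z axes, in that order (R = Rz(yaw) Ry(pitch) Rx(roll)).
In Python, from plant import bot gives the robot as it stands.
- The arm moves only by the tool jog_arm, never from a script. Its arguments are lists of equal length, an entry for each row: "dp": the shift along the tool's x, y, z in m, a list of three; "twist": the turn about the tool's z in degrees. A call has 1 to 10 rows; each row shifts and turns the commanded pose from where the row before left it, along the tool's axes as they then stand; what a row does not reach is not made up. A row lasts 1/8 s, in which the tool goes at most 62.5 mm and 10.7 degrees, less where a joint would pass 70% of its speed; a pose out of reach is approached as far as the arm can. A call is refused whole if a number of a shift passes 0.0625 or a number of a turn 10.7, either way. A call with a gripper value outside its range is refused whole. "jaw" is the finger opening in m, from 0 to 0.0918, set as the call begins (left out, the last holds). The fingers move at their own pace and stop on an object; the grip force is fixed at half the most. Time passes only in rows, so rows that do not move let the fingers close. It gives the time, the measured TCP pose, the force, the opening and the grip force at its end, in the units of the state.
- bot.get_obs(): the state, without advancing time (a new reading comes with each control period).
- bot.capture(name): name is "side" or "top"; returns the picture (420x560x3 uint8, blue, green, red); there is no depth.
- bot.camera_params(name): a dict with "fx", "fy", "cx", "cy" (pixels), "R" (3x3) and "t" (3): a world point X has camera coordinates R X + t. Camera axes: x right, y down, z forward; pixel columns grow to the right and rows downward; lengths in mm; the calibration is good to about 2 mm. A picture is of the moment at which its call begins. camera_params takes no time and is no camera call.
- bot.close_job(): hands the job in; it is judged then, once.
Trained networks look in the newest picture that a camera, given by its name, has taken for a name from the list of things; names that differ only in an ending like _2 or _b are one class to them, and where a whole thing is asked for, a point or a joint stands for the part that bears it (a point fixed in the world has none). Each returns a list of dicts, best first, with "confidence" (0 to 1); they miss things now and then, are a little off and sometimes report something else, mostly with a low value. They report only what shows in the picture. A call takes as long as a camera call. They do not tell look-alikes from the thing itself.
- bot.find_in(camera, label): "bbox" ([centre column, centre row, width, height] in pixels, round what is visible of it).
- bot.masks_of(camera, label): "pixels" (420x560 bool, what is visible of it) and "bbox" ([centre column, centre row, width, height] in pixels, round what is visible of it).
The state is a dict: "time": time; "joint_positions": joint angles; "dq": joint speeds; "tau": joint torques, N m; "tool_pos": TCP position; "tcp_rot": TCP orientation; "contact_force": force on the tool from outside, world axes, zero at the start; "moment": the same for the moment, N m; "grip_width": finger opening in mm; "finger_force": force on a finger pad.
Only numpy, scipy, OpenCV 4.12 (cv2) and the standard library are available. Lean on these libraries where they do the work, as an engineer would, in place of code of your own. Each camera call takes 0.05 s, during which the arm holds its last target. There are 200 camera calls.

## Task

Stand the four white plaster column casts upright on the four black rubber discs of the drying board, one on the centre of each disc, in order of height: the tallest on the disc next to the black mixing bowl, the shortest on the disc next to the tub at the other end. Do not knock any cast over, and leave the bowl and the tub where they stand.

Things in the scene. Friction and masses are not known exactly. Their poses are not given: they have to be found in the camera images.
- cast_small_center (a point): Smallest, shortest of the four loose white plaster column casts: 55 mm tall, a plain round shaft 30 mm in diameter with flat top, standing on a round foot 44 mm in diameter (the foot and its slope take the lowest 14 mm). The point is on the axis, half-way up (27.5 mm above its underside); z is up along the axis. At the start all four stand upright on the table (z = 0), in any arrangement.
- cast_medium_center (a point): Second shortest of the four loose white plaster column casts: 70 mm tall, a plain round shaft 36 mm in diameter with flat top, standing on a round foot 50 mm in diameter (the foot and its slope take the lowest 14 mm). The point is on the axis, half-way up (35 mm above its underside); z is up along the axis. At the start all four stand upright on the table (z = 0), in any arrangement.
- cast_large_center (a point): Second tallest of the four loose white plaster column casts: 85 mm tall, a plain round shaft 42 mm in diameter with flat top, standing on a round foot 56 mm in diameter (the foot and its slope take the lowest 14 mm). The point is on the axis, half-way up (42.5 mm above its underside); z is up along the axis. At the start all four stand upright on the table (z = 0), in any arrangement.
- cast_tallest_center (a point): Tallest, thickest of the four loose white plaster column casts: 100 mm tall, a plain round shaft 48 mm in diameter with flat top, standing on a round foot 62 mm in diameter (the foot and its slope take the lowest 14 mm). The point is on the axis, half-way up (50 mm above its underside); z is up along the axis. At the start all four stand upright on the table (z = 0), in any arrangement.
- pad_a_top (a point): One of four identical black rubber discs (74 mm diameter, 5 mm thick) fixed in one straight row, about 95 mm (85 to 105) apart centre to centre, on a plywood drying board (15 mm thick, 380 mm by 115 mm). The point is the centre of the disc's upper face (20 mm above the table). x is horizontal across the row (away from the robot), y horizontal along the row, z up. The letters do not follow the order in the row.
- pad_b_top (a point): One of four identical black rubber discs (74 mm diameter, 5 mm thick) fixed in one straight row, about 95 mm (85 to 105) apart centre to centre, on a plywood drying board (15 mm thick, 380 mm by 115 mm). The point is the centre of the disc's upper face (20 mm above the table). x is horizontal across the row (away from the robot), y horizontal along the row, z up. The letters do not follow the order in the row.
- pad_c_top (a point): One of four identical black rubber discs (74 mm diameter, 5 mm thick) fixed in one straight row, about 95 mm (85 to 105) apart centre to centre, on a plywood drying board (15 mm thick, 380 mm by 115 mm). The point is the centre of the disc's upper face (20 mm above the table). x is horizontal across the row (away from the robot), y horizontal along the row, z up. The letters do not follow the order in the row.
- pad_d_top (a point): One of four identical black rubber discs (74 mm diameter, 5 mm thick) fixed in one straight row, about 95 mm (85 to 105) apart centre to centre, on a plywood drying board (15 mm thick, 380 mm by 115 mm). The point is the centre of the disc's upper face (20 mm above the table). x is horizontal across the row (away from the robot), y horizontal along the row, z up. The letters do not follow the order in the row.
- bowl: Open black plaster-mixing bowl, 90 mm across the rim, 55 mm high, loose on the table just beyond one end of the row of discs, in line with it (about 100 mm from the nearest disc's centre). Origin: centre of its underside.
- tub: White round tub with an orange lid, 88 mm across, 58 mm high, loose on the table just beyond the other end of the row. Origin: centre of its underside.
Things that resemble listed ones, but are neither listed nor needed, are in the scene too. What is shaped like the part that bears cast_large_center but pink or red is not meant.

How it is judged (in metres and radians):
At the end, for the whole second after the job is handed in: Every cast stands upright (within 0.1 rad), at rest and released on a disc of its own, its axis within 14 mm of the disc's centre and its underside on the disc (within 5 mm); from the bowl's end to the tub's end of the row: tallest, second tallest, second shortest, shortest ((horizontal distance between cast_tallest_center and pad_a_top below 0.014 m or horizontal distance between cast_tallest_center and pad_b_top below 0.014 m or horizontal distance between cast_tallest_center and pad_c_top below 0.014 m or horizontal distance between cast_tallest_center and pad_d_top below 0.014 m) and horizontal distance between cast_tallest_center and bowl between 0.055 and 0.15 m and height (world z) of cast_tallest_center between 0.065 and 0.075 m and angle between each of cast_tallest_center, cast_large_center, cast_medium_center, cast_small_center's own z axis and vertical below 0.1 rad and linear speed of each of cast_tallest, cast_large, cast_medium, cast_small below 0.02 m/s and (horizontal distance between cast_large_center and pad_a_top below 0.014 m or horizontal distance between cast_large_center and pad_b_top below 0.014 m or horizontal distance between cast_large_center and pad_c_top below 0.014 m or horizontal distance between cast_large_center and pad_d_top below 0.014 m) and horizontal distance between cast_large_center and bowl between 0.15 and 0.245 m and height (world z) of cast_large_center between 0.0575 and 0.0675 m and (horizontal distance between cast_medium_center and pad_a_top below 0.014 m or horizontal distance between cast_medium_center and pad_b_top below 0.014 m or horizontal distance between cast_medium_center and pad_c_top below 0.014 m or horizontal distance between cast_medium_center and pad_d_top below 0.014 m) and horizontal distance between cast_medium_center and bowl between 0.245 and 0.34 m and height (world z) of cast_medium_center between 0.05 and 0.06 m and (horizontal distance between cast_small_center and pad_a_top below 0.014 m or horizontal distance between cast_small_center and pad_b_top below 0.014 m or horizontal distance between cast_small_center and pad_c_top below 0.014 m or horizontal distance between cast_small_center and pad_d_top below 0.014 m) and horizontal distance between cast_small_center and bowl between 0.34 and 0.435 m and height (world z) of cast_small_center between 0.0425 and 0.0525 m); the robot touches nothing.
It fails at once if a cast is knocked over (angle between any of cast_tallest_center, cast_large_center, cast_medium_center, cast_small_center's own z axis and vertical above 0.6 rad).
It fails at once if the bowl is pushed out of its place (more than 20 mm) (distance of bowl from where it was at the start of the episode above 0.02 m).
It fails at once if the tub is pushed out of its place (more than 20 mm) (distance of tub from where it was at the start of the episode above 0.02 m).
It also fails if it takes over 99 s, if anything falls off the work surface, if the arm or the gripper's body presses on something with over 40 N, if the wrist force passes 120 N, or if a joint passes its speed limit or range.

## Working session

There is one attempt and no reset: what is moved stays moved. The work goes in short steps, Python scripts to look and compute and a tool call to move; the robot and the scene stay as the last step left them, time stands still between calls to the robot, and variables do not carry over. Pictures are saved under pics/ and viewed, at most 14 in all, crops included, and the job is handed in when it is done.

Besides the shell and the picture viewer there is one more tool, called after "Request:" as a command line: name --pt "numbers of a row" for each row, then --argument value for the rest. jog_arm: Moves the arm, as the interface text tells. Its arguments: {"type":"object","properties":{"dp":{"type":"array"},"twist":{"type":"array"},"jaw":{"type":"number"}},"required":["dp","twist"]}

```bash
mkdir -p pics; python3 - <<'E'
from plant import bot
import cv2
for n in("top","side"):
    cv2.imwrite(f"pics/{n}0.png",bot.capture(n)); p=bot.camera_params(n)
    print(n,p)
    for l in ["cast_small_center","cast_medium_center","cast_large_center","cast_tallest_center","pad_a_top","bowl","tub"]:
        print(l,[(round(d["confidence"],2),[round(float(x),1) for x in d["bbox"]]) for d in bot.find_in(n,l)])
o=bot.get_obs();print(o["time"],o["tool_pos"],o["tcp_rot"],o["contact_force"])
E
```

```text
top {'fx': 483.632970462956, 'fy': 483.632970462956, 'cx': 274.9261034634408, 'cy': 212.62918202288478, 'R': array([[ 0.00645951, -0.99982402, -0.01761278],
       [-0.99871839, -0.0055662 , -0.05030501],
       [ 0.05019812,  0.01791515, -0.99857859]]), 't': array([  23.0996365 ,  484.69987819, 1107.80066116])}
cast_small_center [(0.51, [237.2, 228.8, 21.0, 15.9])]
cast_medium_center [(0.82, [154.6, 226.8, 25.7, 19.7])]
cast_large_center [(0.96, [329.2, 218.8, 28.6, 25.2]), (0.86, [333.1, 265.2, 24.4, 27.2]), (0.63, [416.9, 287.2, 35.8, 27.9])]
cast_tallest_center [(0.89, [414.6, 233.1, 36.9, 29.5])]
pad_a_top [(0.88, [298.9, 148.3, 33.2, 31.2])]
bowl [(0.56, [169.9, 135.6, 39.8, 39.2])]
tub [(0.84, [386.6, 151.4, 41.1, 38.9]), (0.59, [256.1, 145.3, 36.3, 34.8])]
side {'fx': 418.08492271824537, 'fy': 418.08492271824537, 'cx': 286.59846049505677, 'cy': 211.38586124392722, 'R': array([[-8.92626341e-01, -4.50796543e-01, -8.32416832e-04],
       [-3.23477460e-01,  6.41804579e-01, -6.95305123e-01],
       [ 3.13975395e-01, -6.20378400e-01, -7.18714194e-01]]), 't': array([460.30227626, 198.1281926 , 898.18734675])}
cast_small_center [(0.59, [293.4, 259.9, 18.4, 24.1])]
cast_medium_center [(0.82, [249.8, 324.9, 27.0, 35.3])]
cast_large_center [(0.93, [321.8, 194.1, 18.7, 40.2]), (0.87, [399.6, 169.7, 23.2, 35.5]), (0.66, [362.3, 203.4, 28.2, 37.9])]
cast_tallest_center [(0.83, [357.6, 156.4, 18.9, 41.8])]
pad_a_top [(0.79, [252.2, 197.6, 25.4, 18.5])]
bowl [(0.78, [173.2, 270.9, 41.5, 38.4])]
tub [(0.71, [290.3, 154.3, 28.2, 34.7])]
0.8 [ 196.60029279 -486.83442508  226.75547454] [3.14144924e+00 3.90927452e-05 3.83822675e-01] [ 0.02300701 -0.69893739 -0.25774542]
```

View pics/top0.png

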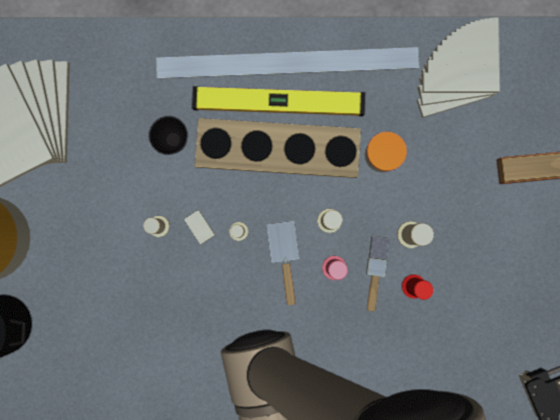

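View pics/side0.png

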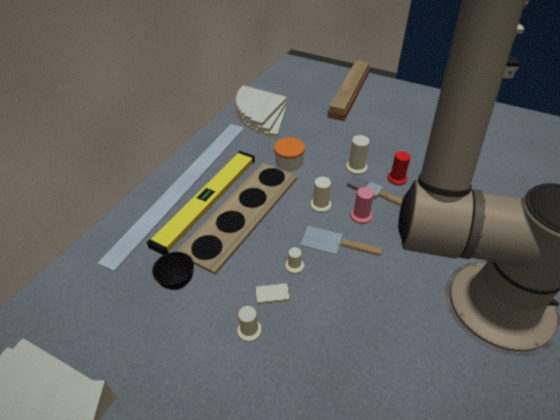

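The bowl is at top-view pixel (168,135), at the +y end. The discs are at (216,143), (257,146), (300,149) and (341,151), and the tub is at (387,151). From left to right the casts are medium (155,226), small (238,231), large (330,220) and tallest (416,234). The pink cast (335,267) and the red one (417,287) are decoys.

```bash
cat > h.py <<'E'
from plant import bot
import cv2, numpy as np
from scipy.optimize import least_squares
P={n:bot.camera_params(n) for n in("top","side")}
def proj(n,X):
    p=P[n]; c=np.atleast_2d(X)@p["R"].T+p["t"]
    return np.c_[p["fx"]*c[:,0]/c[:,2]+p["cx"],p["fy"]*c[:,1]/c[:,2]+p["cy"]]
A=np.linspace(0,2*np.pi,40,endpoint=False)
def ring(x,y,z,r): return np.c_[x+r*np.cos(A),y+r*np.sin(A),0*A+z]
def hull(n,rs): return cv2.convexHull(proj(n,np.vstack(rs)).astype(np.float32))
def cent(polys):
    im=np.zeros((420,560),np.uint8)
    big=np.zeros((1680,2240),np.uint8)
    for q in polys: cv2.fillConvexPoly(big,np.round((q+.5)*4*16).astype(int),1,shift=4)
    m=cv2.moments(big,True); return np.array([m["m10"]/m["m00"],m["m01"]/m["m00"]])/4-.4
C={"small":(55,30,44),"medium":(70,36,50),"large":(85,42,56),"tallest":(100,48,62)}
def cast_c(n,k,x,y,z0=0):
    h,d,f=C[k]
    return cent([hull(n,[ring(x,y,z0,f/2),ring(x,y,z0+5,f/2),ring(x,y,z0+14,d/2)]),hull(n,[ring(x,y,z0+14,d/2),ring(x,y,z0+h,d/2)])])
def locate(k,guess,z0=0,cams=("top","side")):
    """x,y from mask centroids; guess = world x,y; picks the mask nearest the projected guess"""
    obs={}
    for n in cams:
        bot.capture(n); g=cast_c(n,k,*guess,z0)
        ms=[m["pixels"] for m in bot.masks_of(n,f"cast_{k}_center")]
        cs=[np.array(np.nonzero(m))[::-1].mean(1) for m in ms if m.sum()>50]
        cs=[c for c in cs if np.linalg.norm(c-g)<25]
        if cs: obs[n]=min(cs,key=lambda c:np.linalg.norm(c-g))
    out={}
    for cc in [[n] for n in obs]+[list(obs)]:
        r=least_squares(lambda q:np.concatenate([cast_c(n,k,*q,z0)-obs[n] for n in cc]),guess,diff_step=5e-3)
        out["+".join(cc)]=(r.x.round(1),r.fun.round(1))
    return out
def ray(n,uv,z):
    p=P[n]; d=p["R"].T@np.array([(uv[0]-p["cx"])/p["fx"],(uv[1]-p["cy"])/p["fy"],1]); o=-p["R"].T@p["t"]
    return (o+d*(z-o[2])/d[2])[:2]
E
python3 - <<'E'
from h import *
for k,uv in dict(small=(238,231),medium=(155,226),large=(330,220),tallest=(416,234)).items():
    print(k,locate(k,ray("top",uv,30)))
for n,(a,b,c,d) in dict(top=(190,118,365,180),side=(175,160,300,270)).items():
    im=bot.capture(n); g=im.max(2)
    _,_,st,ce=cv2.connectedComponentsWithStats((g<40).astype(np.uint8))
    for s,u in zip(st,ce):
        if s[4]>150 and a<u[0]<c and b<u[1]<d: print(n,s[4],u.round(1),ray(n,u,20).round(1))
for n in P:
    for m in bot.masks_of(n,"bowl")[:2]+bot.masks_of(n,"tub")[:2]:
        print(n,m["bbox"],ray(n,np.array(np.nonzero(m["pixels"]))[::-1].mean(1),45).round())
E
```

```text
small {'top': (array([442., 113.]), array([-0., -0.])), 'side': (array([441.3, 110.8]), array([ 0., -0.])), 'top+side': (array([441.5, 112. ]), array([ 0.4,  0.2, -0.3,  0.4]))}
medium {'top': (array([452.2, 298.2]), array([-0., -0.])), 'side': (array([450.8, 297.7]), array([-0., -0.])), 'top+side': (array([451.5, 297.9]), array([ 0.1,  0.3, -0.3, -0. ]))}
large {'top': (array([468.3, -97.5]), array([-0.,  0.])), 'side': (array([466.7, -98.8]), array([ 0., -0.])), 'top+side': (array([467.6, -97.9]), array([ 0.2,  0.3, -0.4,  0.1]))}
tallest {'top': (array([ 437.9, -286.4]), array([-0., -0.])), 'side': (array([ 434.7, -284.8]), array([-0., -0.])), 'top+side': (array([ 436.6, -286.1]), array([-0.1,  0.6, -0.5, -0.4]))}
top 668 [215.3 142.9] [645.4 165.3]
top 675 [256.3 145.7] [639.4  70. ]
top 673 [299.2 148.4] [633.4 -29.4]
top 684 [340.4 151. ] [ 627.4 -124.4]
side 227435 [275.9 211.3] [551.   -9.8]
side 318 [271.4 176.7] [ 624.2 -121.7]
side 371 [252.3 197.4] [630.2 -26.7]
side 445 [230.  221.4] [636.4  72.6]
side 530 [206.4 247.1] [642.2 167.3]
top [168.6, 134.8, 32.2, 34.9] [659. 271.]
top [386.6, 151.9, 37.0, 38.0] [ 621. -221.]
side [172.7, 269.2, 41.7, 33.9] [655. 268.]
side [289.0, 154.6, 30.0, 31.2] [ 612. -208.]
```

Request:
jog_arm --pt "0 0 0" --pt "0 0 0" --pt "0 0 0" --pt "0 0 0" --pt "0 0 0" --pt "0 0 0" --pt "0 0 0" --pt "0 0 0" --twist '[-9.7,-9.7,-9.7,-9.7,-9.7,-9.7,-9.8,0]' --jaw 0.0918

```text
time: 2.9
tool_pos: [196.6, -486.8, 226.7]
tcp_rot: [3.142, 0.0, 1.569]
contact_force: [-0.3, 0.3, -0.5]
grip_width: 91.7
finger_force: 0.0
```

Request:
jog_arm --pt "0.034 0.04 0" --pt "0.034 0.04 0" --pt "0.034 0.04 0" --pt "0.033 0.04 0" --pt "0.033 0.04 0" --pt "0.033 0.04 0" --pt "0 0 0" --pt "0 0 0" --twist '[0,0,0,0,0,0,0,0]'

```text
time: 3.9
tool_pos: [436.4, -286.0, 226.6]
tcp_rot: [-3.141, 0.0, 1.569]
contact_force: [-0.4, -0.8, 0.4]
grip_width: 91.6
finger_force: 0.0
```

Descend 165 mm, then close.

Request:
jog_arm --pt "0 0 0.04" --pt "0 0 0.04" --pt "0 0 0.03" --pt "0 0 0.025" --pt "0 0 0.02" --pt "0 0 0.01" --pt "0 0 0" --twist '[0,0,0,0,0,0,0]'

```text
time: 4.78
tool_pos: [435.9, -286.4, 61.5]
tcp_rot: [-3.141, -0.0, 1.569]
contact_force: [-0.7, 0.8, 0.4]
grip_width: 92.1
finger_force: 0.0
```

Request:
jog_arm --pt "0 0 0" --pt "0 0 0" --pt "0 0 0" --pt "0 0 0" --pt "0 0 0" --pt "0 0 0" --pt "0 0 0" --pt "0 0 0" --twist '[0,0,0,0,0,0,0,0]' --jaw 0.04

```text
time: 5.78
tool_pos: [436.6, -285.8, 61.7]
tcp_rot: [-3.141, 0.0, 1.571]
contact_force: [-1.0, 0.0, 1.2]
grip_width: 47.6
finger_force: 30.0
```

Request:
jog_arm --pt "0 0 -0.01" --pt "0 0 -0.02" --pt "0 0 -0.035" --pt "0 0 -0.04" --pt "0 0 -0.035" --pt "0 0 -0.025" --pt "0 0 0" --pt "0 0 0" --twist '[0,0,0,0,0,0,0,0]'

```text
time: 6.78
tool_pos: [436.1, -285.4, 225.6]
tcp_rot: [-3.14, -0.001, 1.571]
contact_force: [-0.2, 0.6, -2.8]
grip_width: 47.6
finger_force: 30.0
```

Request:
jog_arm --pt "0.02 0.01 0" --pt "0.04 0.018 0" --pt "0.055 0.025 0" --pt "0.0575 0.026 0" --pt "0.0575 0.026 0" --pt "0.0575 0.026 0" --pt "0.0575 0.026 0" --pt "0.0475 0.022 0" --pt "0.04 0.018 0" --pt "0.02 0.01 0" --twist '[0,0,0,0,0,0,0,0,0,0]'

```text
time: 8.02
tool_pos: [642.4, 166.9, 223.9]
tcp_rot: [-3.138, 0.0, 1.573]
contact_force: [0.6, -0.9, -2.3]
grip_width: 47.6
finger_force: 30.0
```

Request:
jog_arm --pt "0 0 0" --pt "0 0 0" --twist '[0,0]'

```text
time: 8.28
tool_pos: [642.1, 163.6, 225.3]
tcp_rot: [-3.139, 0.001, 1.57]
contact_force: [1.0, 0.2, -2.1]
grip_width: 47.3
finger_force: 30.0
```

Request:
jog_arm --pt "0.0025 0.0015 0.02" --pt "0 0 0.04" --pt "0 0 0.035" --pt "0 0 0.025" --pt "0 0 0.015" --pt "0 0 0.005" --pt "0 0 0" --pt "0 0 0" --twist '[0,0,0,0,0,0,0,0]'

```text
time: 9.28
tool_pos: [644.9, 166.9, 87.9]
tcp_rot: [3.139, -0.0, 1.571]
contact_force: [0.0, -1.2, -1.3]
grip_width: 47.2
finger_force: 30.0
```

Request:
jog_arm --pt "0 0 0.003" --pt "0 0 0.002" --pt "0 0 0" --pt "0 0 0" --twist '[0,0,0,0]'

```text
time: 9.78
tool_pos: [644.3, 167.0, 81.8]
tcp_rot: [3.141, 0.0, 1.571]
contact_force: [-0.4, 0.3, -0.1]
grip_width: 47.6
finger_force: 30.0
```

Request:
jog_arm --pt "0 0 0.0005" --pt "0 0 0" --pt "0 0 0" --pt "0 0 0" --pt "0 0 0" --pt "0 0 0" --twist '[0,0,0,0,0,0]' --jaw 0.0918

```text
time: 10.52
tool_pos: [644.2, 166.9, 81.2]
tcp_rot: [3.142, 0.0, 1.571]
contact_force: [0.1, 0.6, 0.4]
grip_width: 91.8
finger_force: 0.0
```

Request:
jog_arm --pt "0 0 -0.02" --pt "0 0 -0.04" --pt "0 0 -0.045" --pt "0 0 -0.04" --pt "0 -0.025 0" --pt "-0.04 -0.03 0" --pt "-0.055 -0.03 0" --pt "-0.055 -0.03 0" --pt "-0.055 -0.03 0" --pt "-0.0575 -0.03 0" --twist '[0,0,0,0,0,0,0,0,0,0]'

```text
time: 11.78
tool_pos: [469.4, -94.6, 226.5]
tcp_rot: [3.141, 0.001, 1.571]
contact_force: [1.6, -0.3, -0.2]
grip_width: 91.5
finger_force: 0.0
```

Request:
jog_arm --pt "-0.0025 -0.001 0" --pt "0 0 0" --pt "0 0 0" --twist '[0,0,0]' --jaw 0.075

```text
time: 12.15
tool_pos: [470.0, -94.5, 226.2]
tcp_rot: [3.141, -0.0, 1.572]
contact_force: [0.5, -0.2, -0.6]
grip_width: 75.0
finger_force: 0.0
```

```bash
python3 - <<'E'
from h import *
print(locate("tallest",(644,166.5),20)); print(bot.get_obs()["tool_pos"])
cv2.imwrite("pics/s1.png",bot.capture("side"))
print([(m["bbox"],ray("top",m["bbox"][:2],50).round()) for m in bot.find_in("top","cast_large_center")])
E
```

```text
{'top': (array([644.1, 165.9]), array([ 0., -0.])), 'side': (array([643.3, 164.1]), array([-0.,  0.])), 'top+side': (array([643.6, 165. ]), array([ 0.4,  0.2, -0.3,  0.2]))}
[469.83151688 -94.68375836 226.04901726]
[([417.5, 288.2, 34.7, 32.2], array([ 317., -291.])), ([331.7, 270.3, 26.6, 9.2], array([ 355., -102.])), ([155.9, 225.2, 23.5, 19.7], array([453., 292.]))]
```

View pics/s1.png

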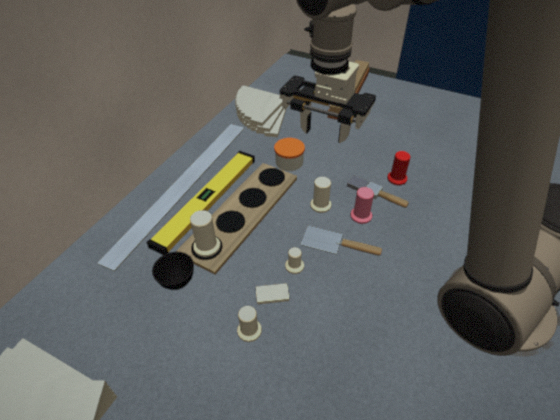

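The tallest cast stands on the bowl-end disc, around (205,232), and the measurement puts it about 1 mm off centre. The large cast is next.

Request:
jog_arm --pt "-0.0032 -0.0022 0.03" --pt "0 0 0.04" --pt "0 0 0.04" --pt "0 0 0.035" --pt "0 0 0.02" --pt "0 0 0.01" --pt "0 0 0.005" --pt "0 0 0" --pt "0 0 0" --twist '[0,0,0,0,0,0,0,0,0]'

```text
time: 13.58
tool_pos: [467.8, -98.9, 46.9]
tcp_rot: [3.14, 0.001, 1.571]
contact_force: [-0.3, 0.2, 0.1]
grip_width: 75.1
finger_force: 0.0
```

Request:
jog_arm --pt "0 0 0" --pt "0 0 0" --pt "0 0 0" --pt "0 0 0" --pt "0 0 0" --pt "0 0 0" --pt "0 0 0" --twist '[0,0,0,0,0,0,0]' --jaw 0.035

```text
time: 14.45
tool_pos: [467.3, -98.8, 46.2]
tcp_rot: [-3.142, 0.0, 1.571]
contact_force: [-0.1, -0.3, 1.0]
grip_width: 41.7
finger_force: 30.0
```

Request:
jog_arm --pt "0 0 -0.01" --pt "0 0 -0.025" --pt "0 0 -0.04" --pt "0 0 -0.045" --pt "0 0 -0.04" --pt "0 0 -0.02" --pt "0 0 0" --twist '[0,0,0,0,0,0,0]'

```text
time: 15.32
tool_pos: [467.9, -99.0, 227.9]
tcp_rot: [3.138, 0.001, 1.571]
contact_force: [-0.2, -0.5, -3.0]
grip_width: 41.2
finger_force: 30.0
```

Request:
jog_arm --pt "0.015 0.015 0" --pt "0.03 0.03 0" --pt "0.04 0.04 0" --pt "0.04 0.041 0" --pt "0.03 0.03 0" --pt "0.0145 0.0145 0" --pt "0 0 0" --pt "0 0 0" --pt "0 0 0" --twist '[0,0,0,0,0,0,0,0,0]'

```text
time: 16.45
tool_pos: [637.2, 69.8, 226.2]
tcp_rot: [-3.141, 0.0, 1.57]
contact_force: [0.2, -0.2, -2.2]
grip_width: 41.0
finger_force: 30.0
```

Request:
jog_arm --pt "0.001 0.0007 0.025" --pt "0 0 0.04" --pt "0 0 0.04" --pt "0 0 0.03" --pt "0 0 0.015" --pt "0 0 0.005" --pt "0 0 0" --pt "0 0 0" --twist '[0,0,0,0,0,0,0,0]'

```text
time: 17.45
tool_pos: [639.3, 71.6, 72.6]
tcp_rot: [3.139, 0.0, 1.571]
contact_force: [0.4, 0.5, -0.8]
grip_width: 41.0
finger_force: 30.0
```

Request:
jog_arm --pt "0 0 0.003" --pt "0 0 0.002" --pt "0 0 0" --pt "0 0 0" --twist '[0,0,0,0]'

```text
time: 17.95
tool_pos: [638.6, 71.7, 66.3]
tcp_rot: [3.141, 0.0, 1.571]
contact_force: [-0.0, -0.2, 0.0]
grip_width: 41.4
finger_force: 30.0
```

Request:
jog_arm --pt "0 0 0.0005" --pt "0 0 0" --pt "0 0 0" --pt "0 0 0" --pt "0 0 0" --pt "0 0 0" --twist '[0,0,0,0,0,0]' --jaw 0.08

```text
time: 18.7
tool_pos: [638.5, 71.7, 65.7]
tcp_rot: [3.142, 0.0, 1.571]
contact_force: [-0.9, 0.3, -0.5]
grip_width: 79.7
finger_force: 0.0
```

Request:
jog_arm --pt "0 0 -0.025" --pt "0 0 -0.05" --pt "0 0 -0.05" --pt "0 0 -0.035" --pt "0.025 -0.02 0" --pt "0.05 -0.04 0" --pt "0.05 -0.042 0" --pt "0.05 -0.042 0" --pt "0.05 -0.042 0" --pt "0 0 0" --twist '[0,0,0,0,0,0,0,0,0,0]'

```text
time: 19.95
tool_pos: [456.1, 292.1, 226.1]
tcp_rot: [-3.141, -0.001, 1.576]
contact_force: [1.4, -0.1, -0.7]
grip_width: 80.1
finger_force: 0.0
```

Request:
jog_arm --pt "0 0 0" --pt "0 0 0" --twist '[0,0]'

```text
time: 20.2
tool_pos: [459.9, 288.1, 225.6]
tcp_rot: [3.141, 0.0, 1.569]
contact_force: [0.8, 0.2, -0.1]
grip_width: 79.8
finger_force: 0.0
```

Correct by dX −8.4 and dY +9.8, then descend 195 mm.

Request:
jog_arm --pt "0.0098 -0.0084 0.0" --pt "0 0 0.04" --pt "0 0 0.045" --pt "0 0 0.045" --pt "0 0 0.03" --pt "0 0 0.02" --pt "0 0 0.01" --pt "0 0 0.005" --pt "0 0 0" --pt "0 0 0" --twist '[0,0,0,0,0,0,0,0,0,0]'

```text
time: 21.45
tool_pos: [451.0, 299.1, 31.4]
tcp_rot: [3.14, -0.001, 1.571]
contact_force: [0.6, -0.1, 0.3]
grip_width: 80.2
finger_force: 0.0
```

Request:
jog_arm --pt "0 0 0" --pt "0 0 0" --pt "0 0 0" --pt "0 0 0" --pt "0 0 0" --pt "0 0 0" --pt "0 0 0" --twist '[0,0,0,0,0,0,0]' --jaw 0.03

```text
time: 22.32
tool_pos: [450.6, 298.9, 30.7]
tcp_rot: [3.142, 0.0, 1.571]
contact_force: [0.2, 0.3, 0.1]
grip_width: 35.4
finger_force: 30.0
```

Request:
jog_arm --pt "0 0 -0.01" --pt "0 0 -0.025" --pt "0 0 -0.04" --pt "0 0 -0.045" --pt "0 0 -0.04" --pt "0 0 -0.025" --pt "0 0 -0.01" --pt "0 0 0" --twist '[0,0,0,0,0,0,0,0]'

```text
time: 23.32
tool_pos: [450.4, 298.9, 225.8]
tcp_rot: [3.141, -0.0, 1.571]
contact_force: [0.4, 0.1, -1.8]
grip_width: 35.1
finger_force: 30.0
```

Request:
jog_arm --pt "-0.02 0.011 0" --pt "-0.04 0.022 0" --pt "-0.05 0.028 0" --pt "-0.05 0.028 0" --pt "-0.05 0.028 0" --pt "-0.05 0.028 0" --pt "-0.04 0.022 0" --pt "-0.0264 0.0142 0" --pt "0 0 0" --pt "0 0 0" --twist '[0,0,0,0,0,0,0,0,0,0]'

```text
time: 24.58
tool_pos: [630.9, -26.9, 224.4]
tcp_rot: [-3.139, -0.001, 1.571]
contact_force: [-0.4, 0.9, -0.7]
grip_width: 35.6
finger_force: 30.0
```

Request:
jog_arm --pt "-0.0005 0.0007 0.025" --pt "0 0 0.04" --pt "0 0 0.04" --pt "0 0 0.035" --pt "0 0 0.02" --pt "0 0 0.008" --pt "0 0 0" --pt "0 0 0" --twist '[0,0,0,0,0,0,0,0]'

```text
time: 25.58
tool_pos: [633.0, -27.8, 58.9]
tcp_rot: [3.14, 0.0, 1.571]
contact_force: [-0.4, 0.1, -0.8]
grip_width: 35.9
finger_force: 30.0
```

Request:
jog_arm --pt "0 0 0.003" --pt "0 0 0.002" --pt "0 0 0" --pt "0 0 0" --twist '[0,0,0,0]'

```text
time: 26.08
tool_pos: [632.4, -28.1, 52.7]
tcp_rot: [3.142, 0.0, 1.571]
contact_force: [-1.0, -0.1, -0.8]
grip_width: 35.6
finger_force: 30.0
```

Request:
jog_arm --pt "0 0 0.002" --pt "0 0 0" --pt "0 0 0" --pt "0 0 0" --twist '[0,0,0,0]'

```text
time: 26.58
tool_pos: [632.4, -28.1, 50.7]
tcp_rot: [3.142, 0.0, 1.571]
contact_force: [-0.1, 0.1, 0.0]
grip_width: 35.7
finger_force: 30.0
```

Request:
jog_arm --pt "0 0 0.0005" --pt "0 0 0" --pt "0 0 0" --pt "0 0 0" --pt "0 0 0" --pt "0 0 0" --twist '[0,0,0,0,0,0]' --jaw 0.075

```text
time: 27.32
tool_pos: [632.4, -28.1, 50.2]
tcp_rot: [3.142, 0.0, 1.571]
contact_force: [-0.2, 0.8, 0.4]
grip_width: 74.9
finger_force: 0.0
```

Request:
jog_arm --pt "0 0 -0.025" --pt "0 0 -0.05" --pt "0 0 -0.05" --pt "0 0 -0.05" --pt "0.02 -0.03 0" --pt "0.035 -0.045 0" --pt "0.035 -0.046 0" --pt "0.03 -0.045 0" --pt "0.02 -0.025 0" --pt "0 0 0" --twist '[0,0,0,0,0,0,0,0,0,0]'

```text
time: 28.58
tool_pos: [440.0, 113.1, 225.7]
tcp_rot: [3.141, -0.0, 1.573]
contact_force: [0.4, -0.5, 0.1]
grip_width: 75.1
finger_force: 0.0
```

```bash
python3 - <<'E'
from h import *
print(locate("large",(638,71),20)); print(locate("medium",(632,-28),20)); print(locate("small",(441.5,112),0,("side",)))
o=bot.get_obs();print(o["time"],o["tool_pos"])
E
```

```text
{'top': (array([639.9,  72.1]), array([ 0., -0.])), 'side': (array([638.7,  70.7]), array([-0., -0.])), 'top+side': (array([639.3,  71.4]), array([ 0.3,  0.2, -0.4,  0.1]))}
{'top': (array([634.3, -27.6]), array([-0.,  0.])), 'side': (array([634.5, -31.5]), array([-0., -0.])), 'top+side': (array([634.2, -29.1]), array([ 0.6,  0. , -0.4,  0.6]))}
{'side': (array([441.4, 109.6]), array([ 0., -0.]))}
29.075 [441.67140937 111.66925279 224.99307161]
```

Request:
jog_arm --pt "-0.0005 0 0.03" --pt "0 0 0.045" --pt "0 0 0.045" --pt "0 0 0.04" --pt "0 0 0.025" --pt "0 0 0.015" --pt "0 0 0.007" --pt "0 0 0" --pt "0 0 0" --twist '[0,0,0,0,0,0,0,0,0]'

```text
time: 30.2
tool_pos: [441.9, 111.5, 18.8]
tcp_rot: [3.14, -0.0, 1.571]
contact_force: [0.2, -0.6, 0.0]
grip_width: 74.9
finger_force: 0.0
```

Request:
jog_arm --pt "0 0 0" --pt "0 0 0" --pt "0 0 0" --pt "0 0 0" --pt "0 0 0" --pt "0 0 0" --pt "0 0 0" --pt "0 0 0" --twist '[0,0,0,0,0,0,0,0]' --jaw 0.024

```text
time: 31.2
tool_pos: [441.4, 111.5, 18.2]
tcp_rot: [-3.142, 0.0, 1.571]
contact_force: [-0.8, 0.3, 0.3]
grip_width: 29.4
finger_force: 30.0
```

Request:
jog_arm --pt "0 0 -0.012" --pt "0 0 -0.03" --pt "0 0 -0.04" --pt "0 0 -0.045" --pt "0 0 -0.04" --pt "0 0 -0.03" --pt "0 0 -0.01" --pt "0 0 0" --twist '[0,0,0,0,0,0,0,0]'

```text
time: 32.2
tool_pos: [441.3, 111.5, 225.3]
tcp_rot: [3.141, 0.0, 1.571]
contact_force: [-0.0, 1.0, -0.5]
grip_width: 29.5
finger_force: 30.0
```

Request:
jog_arm --pt "-0.015 0.012 0" --pt "-0.03 0.024 0" --pt "-0.042 0.033 0" --pt "-0.045 0.035 0" --pt "-0.045 0.035 0" --pt "-0.035 0.027 0" --pt "-0.0226 0.0184 0" --pt "0 0 0" --pt "0 0 0" --twist '[0,0,0,0,0,0,0,0,0]'

```text
time: 33.33
tool_pos: [625.1, -123.3, 223.7]
tcp_rot: [-3.139, -0.001, 1.57]
contact_force: [-0.9, 0.4, -0.0]
grip_width: 29.4
finger_force: 30.0
```

Request:
jog_arm --pt "0 0 0.025" --pt "0 0 0.045" --pt "0 0 0.045" --pt "0 0 0.035" --pt "0 0 0.02" --pt "0 0 0.01" --pt "0 0 0" --pt "0 0 0" --twist '[0,0,0,0,0,0,0,0]'

```text
time: 34.33
tool_pos: [626.4, -123.2, 46.5]
tcp_rot: [3.14, 0.001, 1.571]
contact_force: [-0.2, 0.5, -0.8]
grip_width: 29.5
finger_force: 30.0
```

Request:
jog_arm --pt "0 0 0.003" --pt "0 0 0.002" --pt "0 0 0" --pt "0 0 0" --twist '[0,0,0,0]'

```text
time: 34.83
tool_pos: [625.8, -123.2, 40.3]
tcp_rot: [3.141, 0.0, 1.571]
contact_force: [-0.8, -0.7, 0.4]
grip_width: 29.4
finger_force: 30.0
```

Request:
jog_arm --pt "0 0 0.002" --pt "0 0 0.0005" --pt "0 0 0" --pt "0 0 0" --twist '[0,0,0,0]'

```text
time: 35.33
tool_pos: [626.0, -123.3, 38.2]
tcp_rot: [3.141, 0.0, 1.571]
contact_force: [-1.5, 0.3, 6.3]
grip_width: 29.5
finger_force: 30.0
```

Request:
jog_arm --pt "0 0 0" --pt "0 0 0" --pt "0 0 0" --pt "0 0 0" --pt "0 0 0" --pt "0 0 0" --twist '[0,0,0,0,0,0]' --jaw 0.075

```text
time: 36.08
tool_pos: [625.7, -123.2, 37.7]
tcp_rot: [-3.142, 0.0, 1.571]
contact_force: [1.0, -0.4, 0.2]
grip_width: 74.5
finger_force: 0.0
```

Request:
jog_arm --pt "0 0 -0.025" --pt "0 0 -0.05" --pt "0 0 -0.05" --pt "0 0 -0.05" --pt "-0.0 -0.04 0" --pt "-0.0 -0.05 0" --pt "-0.04 -0.05 0" --pt "-0.04 -0.05 0" --pt "-0.04 0 0" --pt "-0.03 0 0" --twist '[0,0,0,0,0,0,0,0,0,0]'

```text
time: 37.33
tool_pos: [437.5, -272.8, 213.3]
tcp_rot: [3.141, 0.001, 1.569]
contact_force: [-0.7, -0.3, 0.4]
grip_width: 75.1
finger_force: 0.0
```

Request:
jog_arm --pt "0 0 0" --pt "0 0 0" --pt "0 0 0" --pt "0 0 0" --twist '[0,0,0,0]'

```text
time: 37.83
tool_pos: [438.3, -270.4, 212.8]
tcp_rot: [3.142, 0.0, 1.572]
contact_force: [1.4, -0.0, 0.0]
grip_width: 75.4
finger_force: 0.0
```

```bash
python3 - <<'E'
from h import *
for k,g in dict(small=(626,-123),medium=(632,-28),large=(638,71),tallest=(644,166)).items(): print(k,locate(k,g,20))
cv2.imwrite("pics/t2.png",np.vstack([bot.capture("top")[80:240],bot.capture("side")[110:350]]))
o=bot.get_obs();print(o["time"],o["tool_pos"],o["contact_force"])
E
```

```text
small {'top': (array([ 627.3, -123.1]), array([0., 0.])), 'side': (array([ 624.9, -122.6]), array([ 0., -0.])), 'top+side': (array([ 626.4, -123.2]), array([ 0. ,  0.4, -0.4, -0.3]))}
medium {'top': (array([633.9, -27.2]), array([-0., -0.])), 'side': (array([631.7, -28.1]), array([-0., -0.])), 'top+side': (array([633. , -27.8]), array([ 0.3,  0.4, -0.5, -0.1]))}
large {'top': (array([639.4,  72.7]), array([-0.,  0.])), 'side': (array([638.4,  72.1]), array([-0.,  0.])), 'top+side': (array([639. ,  72.3]), array([ 0.2,  0.2, -0.3, -0. ]))}
tallest {'top': (array([645.3, 165.7]), array([0., 0.])), 'side': (array([642.9, 165.5]), array([-0.,  0.])), 'top+side': (array([644.2, 165.4]), array([ 0.1,  0.5, -0.5, -0.2]))}
38.725 [ 438.0810421  -271.21170165  212.70330999] [-0.09340199 -0.60918152  0.3164307 ]
```

View pics/t2.png

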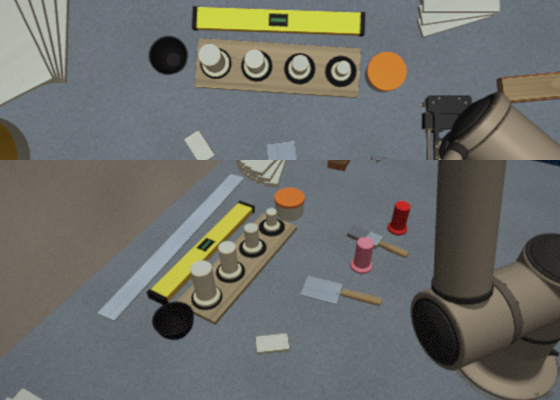

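All four casts stand centred on their discs, with heights falling from the bowl (168,55) to the tub (386,71) in the crop. The bowl and tub have not moved, and the arm is clear.

```bash
python3 -c "
from plant import bot
print(bot.close_job())"
```

```text
the job is handed in; nothing more can be done
None
```

The job is handed in: all four casts stand upright on their discs, tallest at the bowl to shortest at the tub, each measured within about 2 mm of its disc's centre, and the bowl and tub stayed in place (about 39 s used).

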